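# Reset the bench power supply behind its touch-latch lid

## Task

The power supply on the sill has tripped. Working gently, press on the front edge of the closed metal lid in its top so that the touch catch lets go and the lid springs ajar, then push the lid right over with a finger until it rests open past upright, and press the round reset button inside all the way in. Leave the square test key beside it unpressed, and the coil, jar and screwdriver where they stand.

Things in the scene. Friction and masses are not known exactly. Their poses are not given: they have to be found in the camera images.
- case: grey metal bench power supply, fixed, 240 (x) x 320 (y) x 110 mm high; origin at the centre of its underside, x axis from its control front (towards the robot) to its back, z up. In its top an open pocket, 140 (x) x 176 (y) mm, its centre 35 mm to the -y side of the case's centre, floor 72 mm above the work surface; the lid closes it. Offsets of lid and buttons are in this frame.
- lid (a joint): flat aluminium lid over the pocket, 134 (x) x 170 (y) x 8 mm, 180 g, hinged at its back (+x) edge. Radians: 0 closed (top face 6 mm above the case's top), grows as it opens, upright 1.57, stop 2.1. Once freed, a spring plunger lifts it to about 0.6; from there it must be pushed. It swings freely; let go before upright it falls back to about 0.6, past upright it falls on to 2.1 and stays.
- lid_press (a point): middle of the dark 14 x 34 mm press pad on the lid's top face, 18 mm behind the front edge; moves with the lid. The touch catch lies below: about 5 N drives the front edge in by 5 mm (joint -0.04, a stop), which frees it; the lid springs up when the finger is withdrawn.
- lid_edge (a point): middle of the lid's front (-x) edge, a rounded 10 mm thick rolled rim, at mid-thickness; moves with the lid; about 77 mm higher when the lid stands ajar. A finger pushed level against it can bind by friction; one moved up and over along the rim's arc swings it easily
- lid_hinge (a point): middle of the lid's hinge line, fixed to the case, 112 mm above the work surface; the front edge is 134 mm from it
- reset (a joint): round black reset button in the pocket, 20 mm across, on a grey 30 mm square base. Metres pressed in: 0 out (tripped), 0.008 fully in; about 3 N moves it and it stays where it is pushed, without spring. It is either the left or the right one of the two.
- reset_top (a point): middle of the top of the round reset button, 22 mm above the pocket floor when out; moves with the button
- test (a joint): square black test key, 19 mm wide, on a like base about 60 mm beside the reset button. Metres pressed in: 0 out, 0.008 in; springs back. Not to be pressed.
- test_top (a point): middle of the top of the square test key, 22 mm above the pocket floor
- coil: loose copper coil on a white flanged spool, 44 mm across, 42 mm high, 120 g, standing on the case's top to the +y side of the lid; origin at the centre of its underside
- jar: loose screw-top jar, 56 mm across, 85 mm high, standing on the work surface to the -y side of the case; origin at the centre of its underside
- driver: loose screwdriver, 170 mm long, lying on the work surface to the +y side of the case; x axis along it, towards the blade

How it is judged:
By the outcome, as a careful person would: the job done as asked, in the order asked, and still so for the second after the job is handed in, with the robot touching nothing.
It also fails if it takes over 64 s, if anything falls off the work surface, if the arm or the gripper's body presses on something with over 40 N, if the wrist force passes 120 N, or if a joint passes its speed limit or range.

## Robot

A 6-joint arm with a two-finger parallel gripper is mounted at the origin on the work surface. World frame = base frame: x ahead of the robot, y to its left, z up, the work surface at z = 0. Lengths are in m, angles in rad, forces in N, time in s.
With the tool pointing down it reaches from about 0.35 to 0.775 m from the base axis. Payload 5.5 kg.
Tool frame: the origin (TCP) lies at the very end of the fingers, on their centre line; the grasp point (between the pads) lies 19 mm behind it; x points along the fingers, y is the direction in which the jaws open and shut, and the axes are right-handed (so a half turn about x gives the same grasp; the last joint's range is limited). The gripper opens to 85 mm and grips with 20 to 120 N. Pads are 22 mm wide; open, the fingers measure 114 mm over their backs; the gripper's body (76 mm by 85 mm) begins 54 mm behind the grasp point. The pads swing forward as they close: fully open they stand 13 mm farther back than shut.
Start: joints at [1.153, 0.313, 0.046, 1.304, 0, 1.431], TCP at [0.158, 0.553, 0.231] pointing down, gripper open.
Joint ranges: [-2.76, 2.76], [-0.86, 1.69], [-1.03, 1.26], [-2.2, 2.34], [-1.47, 1.5], [-3.14, 3.14]. Speed limits (rad/s): [2.57, 2.57, 3.14, 3.14, 3.14, 3.14].

## Interface

Orientations are given as a unit quaternion [w, x, y, z].
In Python, from workcell import readout, cams, env, finder gives the robot as it stands.
- The arm moves only by the tool drive_tool, never from a script. Its argument "moves" is a list that holds one entry, the list of rows, each a list of 7 numbers: the shift along the tool's x, y, z in m, then the turn, a rotation vector about the tool's x, y, z in rad, then the closure in counts, from 0 (fully open) to 255 (shut). A call has exactly 5 rows; each row is the pose to reach, as a shift and turn from the pose measured when the call began, along the tool's axes at that moment; what a row does not reach only later rows make up. A row lasts 1/8 s, in which the tool goes at most 62.5 mm and 10.7 degrees, less where a joint would pass 70% of its speed; a pose out of reach is approached as far as the arm can. A call with a gripper value outside its range is refused whole. The fingers move at their own pace and stop on an object; "squeeze" is the grip in N (left out, the last holds). Time passes only in rows, so rows that repeat a pose let the fingers close, or fill a call up. It gives the time, the measured TCP pose, the force and the opening at its end, in the units of the state.
- readout.get_state(): the state, without advancing time (a new reading comes with each control period).
- cams.read_camera(name): name is "scene" or "side" or "wrist"; returns the picture (480x640x3 uint8, blue, green, red); there is no depth.
- cams.camera_params(name): a dict with "mtx" (3x3 intrinsics, pixels), "R" (3x3) and "t" (3): a world point X has camera coordinates R X + t; the wrist camera has in their place "mount" (4x4, takes a point from camera to tool coordinates, whose origin is the TCP and whose axes are the tool frame's). Camera axes: x right, y down, z forward; pixel columns grow to the right and rows downward; lengths in m; the calibration is good to about 2 mm. A picture is of the moment at which its call begins: read the wrist's pose just before it. camera_params takes no time and is no camera call.
- env.hand_in(): hands the job in, once; it reports no verdict.
Trained networks look in the newest picture that a camera, given by its name, has taken for a name from the list of things; names that differ only in an ending like _2 or _b are one class to them, and where a whole thing is asked for, a point or a joint stands for the part that bears it (a point fixed in the world has none). Each returns a list of dicts, best first, with "conf" (0 to 1); they miss things now and then, are a little off and sometimes report something else, mostly with a low value. They report only what shows in the picture. A call takes as long as a camera call.
- finder.regions_of(camera, name): "pixels" (480x640 bool, what is visible of it) and "point" ([column, row] in pixels, amid what is visible of it).
The state is a dict: "clock": time; "joint_pos": joint angles; "qvel": joint speeds; "tau": joint torques, N m; "tcp_pos": TCP position; "orientation": TCP orientation; "wrist_force": force on the tool from outside, world axes, zero at the start; "ft_torque": the same for the moment, N m; "finger_gap": finger opening in m.
Only numpy, scipy, OpenCV 4.12 (cv2) and the standard library are available. Lean on these libraries where they do the work, as an engineer would, in place of code of your own. Each camera call takes 0.05 s, during which the arm holds its last target.

## Working session

There is one attempt and no reset: what is moved stays moved. The work goes in short steps, Python scripts to look and compute and a tool call to move; the robot and the scene stay as the last step left them, time stands still between calls to the robot, and variables do not carry over. Pictures are saved under pics/ and viewed, and the job is handed in when it is done.

Besides the shell and the picture viewer there is one more tool, called after "Request:" as a command line: name --argument value ..., lists and objects as JSON in quotes. drive_tool: Moves the arm, as the interface text tells. Its arguments: {"type":"object","properties":{"moves":{"type":"array"},"squeeze":{"type":"number"}},"required":["moves"]}

```bash
ls; mkdir -p pics; python3 - <<'E'
from workcell import readout, cams, env, finder
import cv2
s=readout.get_state();print(s)
for n in ["scene","side","wrist"]:
    im=cams.read_camera(n);cv2.imwrite(f"pics/{n}0.png",im)
    p=cams.camera_params(n);print(n,p)
    for k in ["case","lid","lid_press","coil","jar","driver"]:
        r=finder.regions_of(n,k)
        print(k,[(round(d["conf"],2),d["point"],int(d["pixels"].sum())) for d in r][:3])
E
```

```text
pics
{'clock': 0.0, 'joint_pos': array([1.15339996e+00, 3.14012035e-01, 4.50076492e-02, 1.30356151e+00,
       1.14306984e-06, 1.43118900e+00]), 'qvel': array([ 0.00096387, -0.00093027, -0.0012609 , -0.00072188, -0.00094346,
       -0.00220132]), 'tau': array([-2.52881064e-04, -4.80626106e+01,  2.98532277e+01,  1.92715251e-02,
       -1.48055597e-04, -1.91742430e-06]), 'tcp_pos': array([0.15749874, 0.55250993, 0.23041394]), 'orientation': array([ 0.70012444,  0.09729632,  0.70046921, -0.09849916]), 'wrist_force': array([ 0.68324103, -0.82399506,  0.63687252]), 'ft_torque': array([ 0.02257848, -0.01311955, -0.00376407]), 'finger_gap': 0.08545266271568916}
scene {'mtx': array([[445.24342023,   0.        , 318.86384596],
       [  0.        , 445.24342023, 237.99463482],
       [  0.        ,   0.        ,   1.        ]]), 'R': array([[-0.36992976,  0.92903564,  0.00668989],
       [ 0.54664309,  0.22347716, -0.80699398],
       [-0.75122121, -0.2948741 , -0.59052177]]), 't': array([ 0.1175923 , -0.23293576,  1.41497327])}
case [(0.97, [255.8, 240.2], 15095)]
lid [(0.84, [245.8, 213.9],
[... 647 characters left out ...]
389.5, 201.4], 4454)]
coil [(0.72, [332.3, 240.8], 758)]
jar [(0.63, [421.4, 157.7], 571)]
driver [(0.69, [320.0, 344.9], 804)]
wrist {'mtx': array([[399.30859162,   0.        , 314.26571338],
       [  0.        , 399.30859162, 243.87186525],
       [  0.        ,   0.        ,   1.        ]]), 'mount': array([[ 7.12582464e-05, -2.82923101e-01,  9.59142593e-01,
        -1.41605174e-01],
       [ 9.99999675e-01,  7.90890281e-04,  1.58999202e-04,
        -2.04473898e-04],
       [-8.03561102e-04,  9.59142270e-01,  2.82923065e-01,
        -7.20898016e-02],
       [ 0.00000000e+00,  0.00000000e+00,  0.00000000e+00,
         1.00000000e+00]])}
case []
lid []
lid_press []
coil []
jar []
driver []
```

View pics/scene0.png

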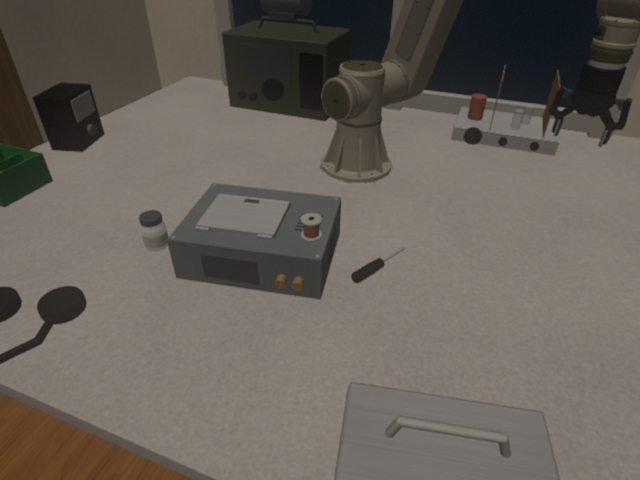

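View pics/side0.png

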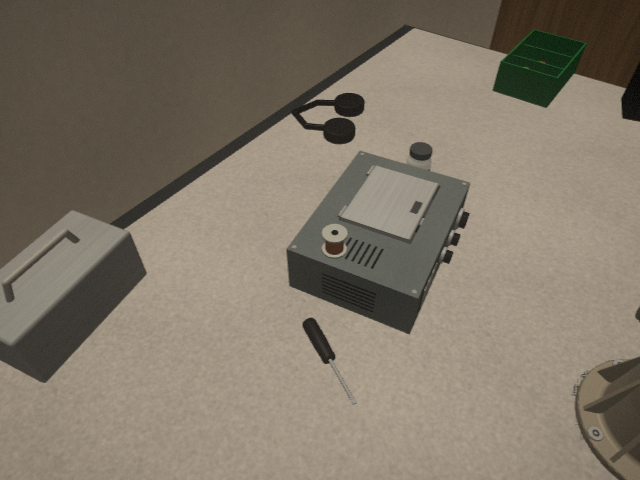

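View pics/wrist0.png

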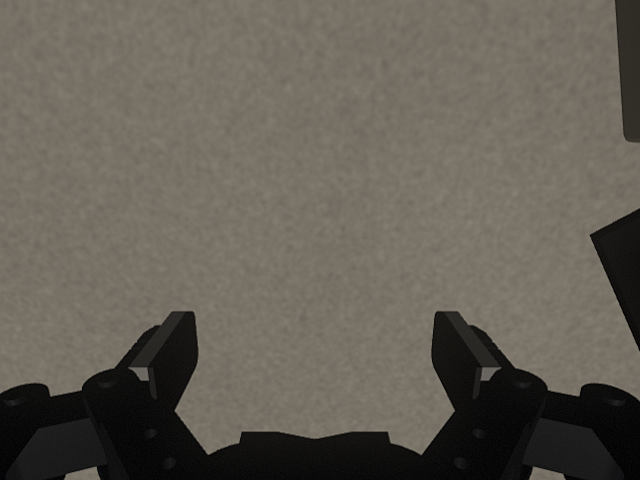

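```bash
cat > h.py <<'E'
import numpy as np, cv2
from scipy.optimize import minimize, least_squares
from scipy.spatial.transform import Rotation as Rot
from workcell import readout, cams, env, finder
def proj(n,X):
    p=cams.camera_params(n); c=np.atleast_2d(X)@p["R"].T+p["t"]; u=c@p["mtx"].T
    return u[:,:2]/u[:,2:]
def tri(uvs):
    def f(X): return np.concatenate([proj(n,X)[0]-uv for n,uv in uvs.items()])
    r=least_squares(f,[0.5,0,0.1]); return r.x,r.fun
def plane(n,uv,z):
    p=cams.camera_params(n); d=p["R"].T@np.linalg.inv(p["mtx"])@[uv[0],uv[1],1]; o=-p["R"].T@p["t"]
    return o+d*(z-o[2])/d[2]
def c2w(q,X):
    x,y,a=q; X=np.atleast_2d(X)
    return np.c_[x+np.cos(a)*X[:,0]-np.sin(a)*X[:,1], y+np.sin(a)*X[:,0]+np.cos(a)*X[:,1], X[:,2]]
def rt(s):
    w,x,y,z=s["orientation"]; return Rot.from_quat([x,y,z,w])
def totool(target,s=None):
    s=s or readout.get_state(); return rt(s).inv().apply(np.asarray(target)-s["tcp_pos"])
E
python3 - <<'E'
from h import *
box=np.array([[x,y,z] for x in(-.12,.12) for y in(-.16,.16) for z in(0,.11)])
M={}
for n in["scene","side"]:
    cams.read_camera(n)
    m=finder.regions_of(n,"case")[0]["pixels"].astype(np.uint8)
    m=cv2.morphologyEx(m,cv2.MORPH_OPEN,np.ones((5,5)))
    M[n]=m
    # keep lower part: hull
def cost(q,dbg=False):
    t=0
    for n,m in M.items():
        h=cv2.convexHull((proj(n,c2w(q,box))*16).astype(np.int32).reshape(-1,1,2))
        a=np.zeros_like(m);cv2.fillConvexPoly(a,h,1,shift=4)
        ys,xs=np.nonzero(m)
        b=np.zeros_like(m);cv2.fillConvexPoly(b,cv2.convexHull(np.c_[xs,ys].astype(np.int32)),1)
        t+=(a!=b).sum()/a.sum()
    return t
c0=tri({"scene":[256,240],"side":[381,240]})[0];print(c0)
best=min((minimize(cost,[c0[0],c0[1],a],method="Nelder-Mead",options=dict(initial_simplex=[[c0[0],c0[1],a],[c0[0]+.03,c0[1],a],[c0[0],c0[1]+.03,a],[c0[0],c0[1],a+.15]])) for a in(-.4,-.2,0,.2,.4)),key=lambda r:r.fun)
q=best.x;print(q,best.fun);np.save("q.npy",q)
pad,r=tri({"scene":[251,201],"side":[416.5,207.5]});print("pad",pad,r)
print("pad model",c2w(q,[[-.07+.003+.018+0,-.035,.116]]), "hinge?")
for n in M:
    im=cams.read_camera(n)
    for z in(0,.11):
        P=proj(n,c2w(q,[[-.12,-.16,z],[.12,-.16,z],[.12,.16,z],[-.12,.16,z]]))
        cv2.polylines(im,[P.astype(int)],True,(0,0,255))
    P=proj(n,c2w(q,[[-.049,-.035,.116]]));cv2.circle(im,tuple(P[0].astype(int)),2,(0,255,0),-1)
    cv2.imwrite(f"pics/fit_{n}.png",cv2.resize(im[130:350,130:510],None,fx=2,fy=2))
E
```

```text
Traceback (most recent call last):
IndexError: list index out of range
```

```bash
python3 -c "
import cv2,numpy as np
a=cv2.imread('pics/fit_scene.png')[:400];b=cv2.imread('pics/fit_side.png')[:400]
cv2.imwrite('pics/fitb.png',cv2.resize(np.vstack([a,b]),(570,600)))"
```

```text
[ WARN:0@0.021] global loadsave.cpp:275 findDecoder imread_('pics/fit_scene.png'): can't open/read file: check file path/integrity
Traceback (most recent call last):
TypeError: 'NoneType' object is not subscriptable
```

Finder missed; retry with several attempts, and save masks.

```bash
cat > fit.py <<'E'
from h import *
box=np.array([[x,y,z] for x in(-.12,.12) for y in(-.16,.16) for z in(0,.11)])
M={}
for n in["scene","side"]:
  for k in range(4):
    cams.read_camera(n)
    r=[d for d in finder.regions_of(n,"case") if d["pixels"].sum()>12000]
    if r:
        M[n]=cv2.morphologyEx(r[0]["pixels"].astype(np.uint8),cv2.MORPH_OPEN,np.ones((5,5)));break
print(list(M))
np.savez("masks.npz",**M)
def cost(q):
    t=0
    for n,m in M.items():
        h=cv2.convexHull((proj(n,c2w(q,box))*16).astype(np.int32).reshape(-1,1,2))
        a=np.zeros_like(m);cv2.fillConvexPoly(a,h,1,shift=4)
        ys,xs=np.nonzero(m)
        b=np.zeros_like(m);cv2.fillConvexPoly(b,cv2.convexHull(np.c_[xs,ys].astype(np.int32)),1)
        t+=(a!=b).sum()/a.sum()
    return t
c0=tri({"scene":[256,240],"side":[381,240]})[0];print(c0)
best=min((minimize(cost,[c0[0],c0[1],a],method="Nelder-Mead",options=dict(initial_simplex=[[c0[0],c0[1],a],[c0[0]+.03,c0[1],a],[c0[0],c0[1]+.03,a],[c0[0],c0[1],a+.15]])) for a in(-.4,-.2,0,.2,.4)),key=lambda r:r.fun)
q=best.x;print(q,best.fun);np.save("q.npy",q)
pad,r=tri({"scene":[251,201],"side":[416.5,207.5]});print("pad",pad,r)
print("pad model",c2w(q,[[-.049,-.035,.116]]))
o=[]
for n in("scene","side"):
    im=cams.read_camera(n);cv2.imwrite(f"pics/raw_{n}.png",im)
    for z in(0,.11):
        P=proj(n,c2w(q,[[-.12,-.16,z],[.12,-.16,z],[.12,.16,z],[-.12,.16,z]]))
        cv2.polylines(im,[P.astype(int)],True,(0,0,255))
    P=proj(n,c2w(q,[[-.049,-.035,.116]]));cv2.circle(im,tuple(P[0].astype(int)),2,(0,255,0),-1)
    o.append(cv2.resize(im[140:340,130:510],None,fx=1.5,fy=1.5))
cv2.imwrite("pics/fitb.png",np.vstack(o))
E
python3 fit.py
```

```text
['scene', 'side']
[ 0.52467793 -0.06710461  0.03531045]
[ 0.52175521 -0.05888711  0.16518886] 0.05428638140752175
pad [ 0.48088182 -0.10293623  0.11354063] [-0.06862135 -0.08405956 -0.04287473  0.07810004]
pad model [[ 0.47917759 -0.10146816  0.116     ]]
```

View pics/fitb.png

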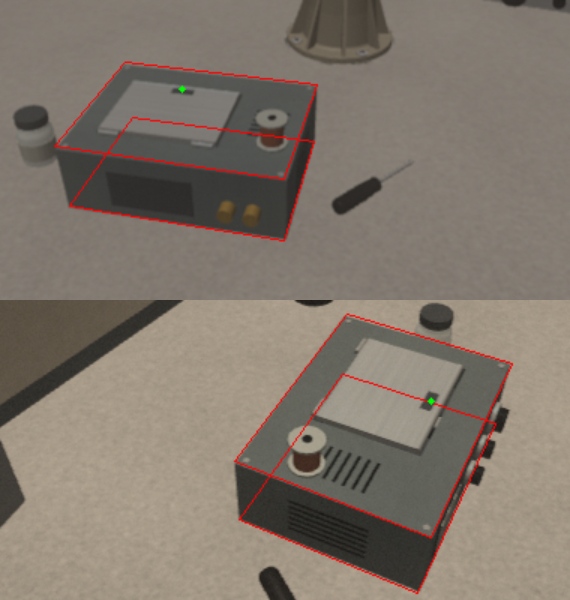

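```bash
python3 - <<'E'
from h import *
s=readout.get_state();print(rt(s).as_matrix().round(3),s["clock"])
q=np.load("q.npy")
a=q[2]
# desired: tool x down; tool z = +case x or the like
for nm,zz in(("z=+cx",1),("z=-cx",-1)):
    z=np.array([np.cos(a),np.sin(a),0])*zz;x=np.array([0,0,-1.]);y=np.cross(z,x)
    R=np.c_[x,y,z]; print(nm,(rt(s).inv()*Rot.from_matrix(R)).as_rotvec().round(3))
print(totool([.45,-.10,.25]).round(3))
E
```

```text
[[ 0.     0.274  0.962]
 [ 0.     0.962 -0.274]
 [-1.     0.     0.   ]] 1.55
z=+cx [-0.443  0.    -0.   ]
z=-cx [ 2.699 -0.    -0.   ]
[-0.019 -0.548  0.46 ]
```

Request:
drive_tool --moves '[[[-0.01, -0.042, 0.035, -0.09, 0, 0, 255], [-0.02, -0.085, 0.07, -0.18, 0, 0, 255], [-0.03, -0.13, 0.11, -0.27, 0, 0, 255], [-0.03, -0.175, 0.15, -0.36, 0, 0, 255], [-0.03, -0.22, 0.19, -0.443, 0, 0, 255]]]'

```text
clock: 2.17
tcp_pos: [0.2807, 0.2878, 0.2617]
orientation: [0.705, -0.059, 0.704, 0.06]
wrist_force: [0.4, -0.6, 0.4]
finger_gap: 0.0002
```

```bash
python3 - <<'E'
from h import *
s=readout.get_state();print(s["tcp_pos"],s["joint_pos"].round(2))
print(totool([.45,-.10,.22]).round(3))
E
```

```text
[0.28071044 0.28780155 0.26170894] [ 0.6  -0.03 -0.29  1.32 -0.    0.43]
[ 0.042 -0.411  0.102]
```

Request:
drive_tool --moves '[[[0, -0.055, 0.015, 0, 0, 0, 255], [0, -0.11, 0.03, 0, 0, 0, 255], [0, -0.165, 0.045, 0, 0, 0, 255], [0, -0.22, 0.06, 0, 0, 0, 255], [0, -0.275, 0.07, 0, 0, 0, 255]]]'

```text
clock: 2.8
tcp_pos: [0.3967, 0.0266, 0.262]
orientation: [0.706, -0.059, 0.704, 0.06]
wrist_force: [0.6, 0.4, -0.0]
finger_gap: -0.0004
```

Request:
drive_tool --moves '[[[0.01, -0.055, 0.01, 0, 0, 0, 255], [0.02, -0.11, 0.02, 0, 0, 0, 255], [0.03, -0.136, 0.03, 0, 0, 0, 255], [0.04, -0.136, 0.03, 0, 0, 0, 255], [0.04, -0.136, 0.03, 0, 0, 0, 255]]]'

```text
clock: 3.42
tcp_pos: [0.448, -0.1016, 0.2212]
orientation: [0.705, -0.059, 0.704, 0.06]
wrist_force: [0.2, 0.1, 0.1]
finger_gap: 0.0
```

```bash
cat > look.py <<'E'
from h import *
import sys
q=np.load("q.npy")
def wproj(s,X):
    p=cams.camera_params("wrist"); M=p["mount"]; t=rt(s).inv().apply(np.atleast_2d(X)-s["tcp_pos"])
    c=(t-M[:3,3])@M[:3,:3]; u=c@p["mtx"].T; return u[:,:2]/u[:,2:]
def wplane(s,uv,z):
    p=cams.camera_params("wrist"); M=p["mount"]; d=rt(s).apply(M[:3,:3]@np.linalg.inv(p["mtx"])@[uv[0],uv[1],1]); o=rt(s).apply(M[:3,3])+s["tcp_pos"]
    return o+d*(z-o[2])/d[2]
E
python3 - <<'E'
from look import *
s=readout.get_state();im=cams.read_camera("wrist");cv2.imwrite("pics/w1.png",im)
print(s["tcp_pos"],s["joint_pos"].round(2),s["wrist_force"])
pad=[.480,-.1022,.116]
print(wproj(s,pad),totool(pad).round(4))
E
```

```text
[ 0.44800161 -0.10159226  0.22116412] [-0.4   0.09 -0.25  1.22  0.   -0.57] [0.18077851 0.08543498 0.05223077]
[[305.08357953 288.11918072]] [ 0.1059 -0.0062  0.0309]
```

View pics/w1.png

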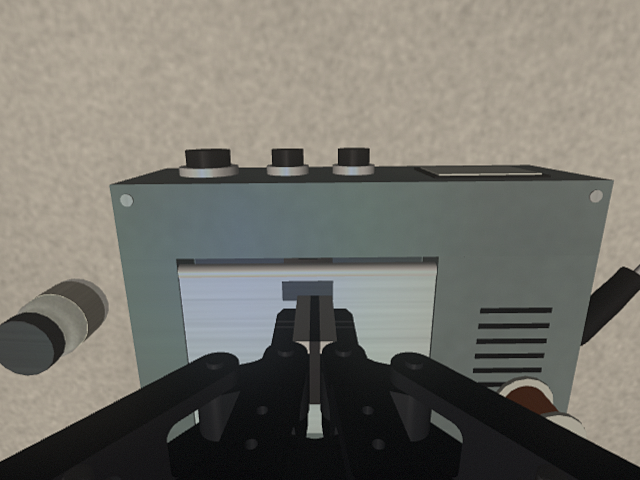

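Request:
drive_tool --moves '[[[0.02, -0.006, 0.031, 0, 0, 0, 255], [0.05, -0.006, 0.031, 0, 0, 0, 255], [0.08, -0.006, 0.031, 0, 0, 0, 255], [0.098, -0.006, 0.031, 0, 0, 0, 255], [0.1, -0.006, 0.031, 0, 0, 0, 255]]]'

```text
clock: 4.1
tcp_pos: [0.479, -0.1004, 0.1214]
orientation: [0.705, -0.06, 0.705, 0.061]
wrist_force: [0.1, -0.3, -0.1]
finger_gap: -0.0003
```

Request:
drive_tool --moves '[[[0.002, 0, 0, 0, 0, 0, 255], [0.004, 0, 0, 0, 0, 0, 255], [0.006, 0, 0, 0, 0, 0, 255], [0.008, 0, 0, 0, 0, 0, 255], [0.009, 0, 0, 0, 0, 0, 255]]]'

```text
clock: 4.72
tcp_pos: [0.4794, -0.1005, 0.1127]
orientation: [0.705, -0.06, 0.704, 0.061]
wrist_force: [0.7, 0.6, 2.1]
finger_gap: 0.0003
```

Request:
drive_tool --moves '[[[0.001, 0, 0, 0, 0, 0, 255], [0.002, 0, 0, 0, 0, 0, 255], [0.002, 0, 0, 0, 0, 0, 255], [0.003, 0, 0, 0, 0, 0, 255], [0.003, 0, 0, 0, 0, 0, 255]]]'

```text
clock: 5.35
tcp_pos: [0.4795, -0.1006, 0.1112]
orientation: [0.705, -0.06, 0.704, 0.061]
wrist_force: [-3.5, 2.6, 14.8]
finger_gap: 0.0002
```

Request:
drive_tool --moves '[[[-0.05, 0, -0.01, 0, 0, 0, 255], [-0.1, 0, -0.03, 0, 0, 0, 255], [-0.13, 0, -0.06, 0, 0, 0, 255], [-0.13, 0, -0.08, 0, 0, 0, 255], [-0.13, 0, -0.08, 0, 0, 0, 255]]]'

```text
clock: 5.98
tcp_pos: [0.3992, -0.1144, 0.2403]
orientation: [0.705, -0.059, 0.704, 0.061]
wrist_force: [-0.8, -0.8, -0.4]
finger_gap: 0.0004
```

```bash
python3 - <<'E'
from look import *
s=readout.get_state()
ims=[]
for n in("side","scene"):
    im=cams.read_camera(n);ims.append(cv2.resize(im[140:340,130:510],None,fx=1.5,fy=1.5))
cv2.imwrite("pics/a.png",np.vstack(ims))
a=q[2];print(s["tcp_pos"])
for xe in(-.067,-.07):
  H=np.array([xe+.134,-.035,.112])
  for th in(.6,1.0,1.57,1.8):
    X=c2w(q,[[H[0]-.134*np.cos(th),-.035,.112+.134*np.sin(th)]])[0]
    print(xe,th,X.round(4),proj("side",X).round(),proj("scene",X).round(),totool(X,s).round(4))
E
```

```text
[ 0.39918302 -0.11440194  0.24028213]
-0.067 0.6 [ 0.4845 -0.1006  0.1877] [[420. 176.]] [[248. 173.]] [ 0.0527 -0.0009  0.0864]
-0.067 1.0 [ 0.5222 -0.0943  0.2248] [[402. 153.]] [[240. 165.]] [ 0.0157 -0.001   0.1246]
-0.067 1.57 [ 0.5935 -0.0824  0.246 ] [[365. 132.]] [[226. 172.]] [-0.0055 -0.0013  0.1969]
-0.067 1.8 [ 0.6236 -0.0774  0.2425] [[349. 129.]] [[220. 181.]] [-0.0019 -0.0014  0.2275]
-0.07 0.6 [ 0.4815 -0.1011  0.1877] [[422. 177.]] [[249. 172.]] [ 0.0527 -0.0009  0.0834]
-0.07 1.0 [ 0.5192 -0.0948  0.2248] [[404. 154.]] [[241. 165.]] [ 0.0157 -0.001   0.1216]
-0.07 1.57 [ 0.5905 -0.0829  0.246 ] [[366. 132.]] [[227. 171.]] [-0.0055 -0.0013  0.1939]
-0.07 1.8 [ 0.6207 -0.0779  0.2425] [[350. 130.]] [[221. 181.]] [-0.0019 -0.0014  0.2245]
```

View pics/a.png

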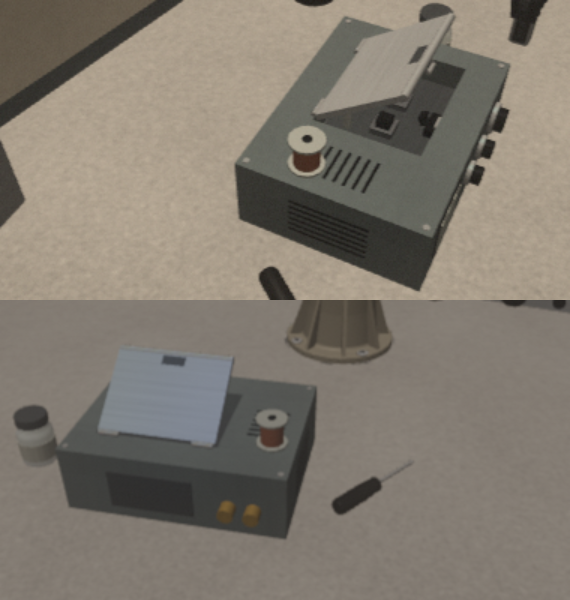

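Request:
drive_tool --moves '[[[0.03, 0, 0.0, 0, 0, 0, 255], [0.068, 0, 0.02, 0, 0, 0, 255], [0.068, 0, 0.045, 0, 0, 0, 255], [0.068, 0, 0.06, 0, 0, 0, 255], [0.068, 0, 0.06, 0, 0, 0, 255]]]'

```text
clock: 6.7
tcp_pos: [0.4603, -0.1038, 0.1714]
orientation: [0.705, -0.06, 0.704, 0.062]
wrist_force: [-0.3, -0.3, 0.2]
finger_gap: 0.0003
```

```bash
python3 - <<'E'
from look import *
s=readout.get_state()
im=cams.read_camera("side");cv2.imwrite("pics/b.png",cv2.resize(im[100:300,250:510],None,fx=2.5,fy=2.5))
H=c2w(q,[[.067,-.035,.112]])[0]
for th in np.arange(.6,2.0,.1):
    X=c2w(q,[[.067-.134*np.cos(th),-.035,.112+.134*np.sin(th)]])[0]
    t=totool(X,s); print(round(th,2),(t+[.015,0,-.016]).round(4))
E
```

```text
0.6 [-0.0013 -0.0009  0.0084]
0.7 [-0.0119 -0.0009  0.0165]
0.8 [-0.0217 -0.001   0.0256]
0.9 [-0.0306 -0.001   0.0357]
1.0 [-0.0384 -0.0011  0.0466]
1.1 [-0.045  -0.0011  0.0582]
1.2 [-0.0505 -0.0012  0.0704]
1.3 [-0.0547 -0.0013  0.0832]
1.4 [-0.0576 -0.0013  0.0962]
1.5 [-0.0592 -0.0014  0.1095]
1.6 [-0.0595 -0.0015  0.1229]
1.7 [-0.0584 -0.0016  0.1363]
1.8 [-0.056  -0.0017  0.1494]
1.9 [-0.0524 -0.0018  0.1623]
```

View pics/b.png

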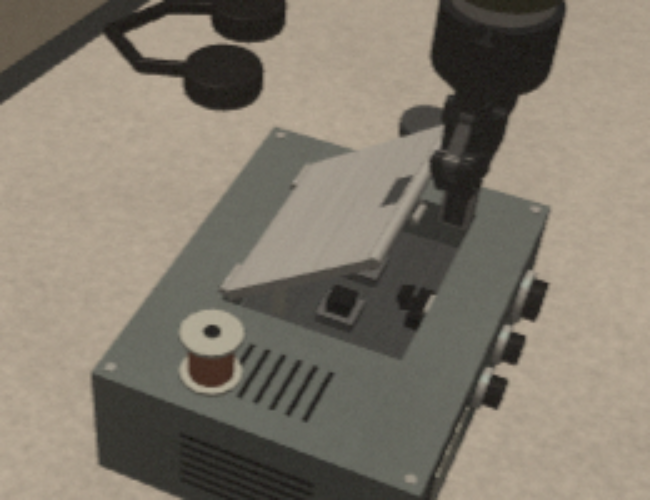

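Request:
drive_tool --moves '[[[-0.001, 0, 0.011, 0, 0, 0, 255], [-0.012, 0, 0.02, 0, 0, 0, 255], [-0.022, 0, 0.029, 0, 0, 0, 255], [-0.031, 0, 0.039, 0, 0, 0, 255], [-0.038, 0, 0.05, 0, 0, 0, 255]]]'

```text
clock: 7.38
tcp_pos: [0.5088, -0.0955, 0.2106]
orientation: [0.704, -0.06, 0.705, 0.061]
wrist_force: [-0.7, -0.9, 0.2]
finger_gap: 0.0001
```

```bash
python3 - <<'E'
from look import *
s=readout.get_state()
im=cams.read_camera("side");cv2.imwrite("pics/c.png",cv2.resize(im[100:300,250:510],None,fx=2.5,fy=2.5))
for th in np.arange(.9,2.0,.1):
    X=c2w(q,[[.067-.134*np.cos(th),-.035,.112+.134*np.sin(th)]])[0]
    t=totool(X,s); print(round(th,2),(t+[.015,0,-.016]).round(4))
E
```

```text
0.9 [ 0.0086 -0.0011 -0.0135]
1.0 [ 0.0008 -0.0011 -0.0026]
1.1 [-0.0059 -0.0012  0.009 ]
1.2 [-0.0113 -0.0012  0.0213]
1.3 [-0.0156 -0.0013  0.034 ]
1.4 [-0.0185 -0.0013  0.0471]
1.5 [-0.0201 -0.0014  0.0603]
1.6 [-0.0204 -0.0015  0.0737]
1.7 [-0.0193 -0.0016  0.0871]
1.8 [-0.0169 -0.0017  0.1003]
1.9 [-0.0132 -0.0017  0.1131]
```

View pics/c.png

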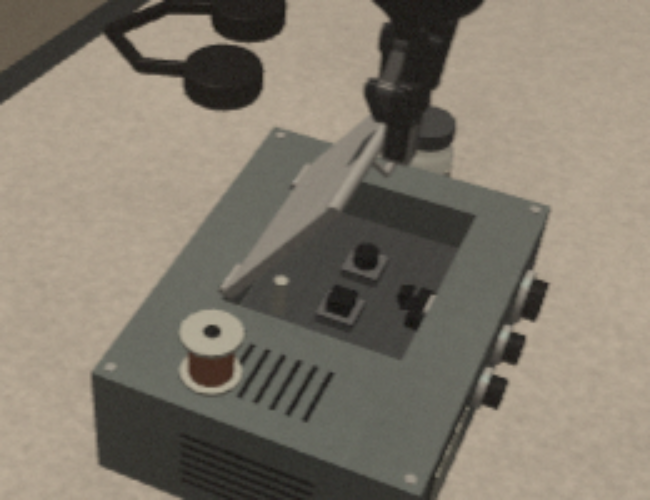

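The lid is riding up with the finger (about 1.0 rad). Round button (366,256 in crop) and square key (342,300) are visible. Continue the arc.

Request:
drive_tool --moves '[[[-0.006, 0, 0.012, 0, 0, 0, 255], [-0.011, 0, 0.024, 0, 0, 0, 255], [-0.016, 0, 0.037, 0, 0, 0, 255], [-0.019, 0, 0.05, 0, 0, 0, 255], [-0.02, 0, 0.063, 0, 0, 0, 255]]]'

```text
clock: 8.05
tcp_pos: [0.5735, -0.0849, 0.2354]
orientation: [0.707, -0.06, 0.702, 0.061]
wrist_force: [-5.8, 2.1, 23.7]
finger_gap: -0.0002
```

Request:
drive_tool --moves '[[[0.0, 0, 0.014, 0, 0, 0, 255], [0.0, 0, 0.026, 0, 0, 0, 255], [0.0, 0, 0.038, 0, 0, 0, 255], [0.0, 0, 0.05, 0, 0, 0, 255], [0.0, 0, 0.05, 0, 0, 0, 255]]]'

```text
clock: 8.68
tcp_pos: [0.6231, -0.0764, 0.2349]
orientation: [0.707, -0.06, 0.702, 0.061]
wrist_force: [-0.6, -1.2, -0.9]
finger_gap: 0.0001
```

```bash
python3 - <<'E'
from look import *
s=readout.get_state();print(s["tcp_pos"])
im=cams.read_camera("side");cv2.imwrite("pics/d.png",cv2.resize(im[100:300,250:510],None,fx=2.5,fy=2.5))
E
```

```text
[ 0.62305122 -0.07637973  0.2349291 ]
```

View pics/d.png

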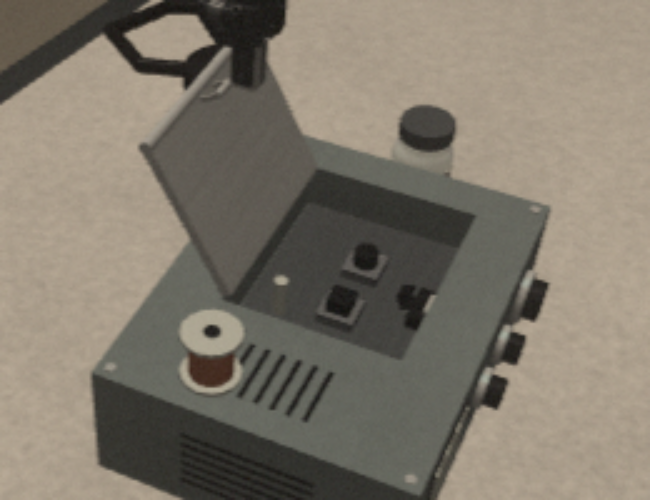

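Request:
drive_tool --moves '[[[0, 0, -0.03, 0, 0, 0, 255], [0, 0, -0.07, 0, 0, 0, 255], [0, 0, -0.11, 0, 0, 0, 255], [0, 0, -0.15, 0, 0, 0, 255], [0, 0, -0.15, 0, 0, 0, 255]]]'

```text
clock: 9.35
tcp_pos: [0.4715, -0.1019, 0.234]
orientation: [0.706, -0.059, 0.703, 0.06]
wrist_force: [0.5, -0.2, 0.7]
finger_gap: 0.0
```

```bash
python3 - <<'E'
from look import *
s=readout.get_state();print(s["tcp_pos"])
im=cams.read_camera("wrist");cv2.imwrite("pics/w2.png",im)
for k in("reset","test","lid"):print("w",k,[(round(d["conf"],2),d["point"],wplane(s,d["point"],.094 if k!="lid" else .2).round(4)) for d in finder.regions_of("wrist",k)][:3])
im=cams.read_camera("side");cv2.imwrite("pics/e.png",cv2.resize(im[100:300,250:510],None,fx=2.5,fy=2.5))
for k in("reset","test"):print("s",k,[(round(d["conf"],2),d["point"],plane("side",d["point"],.09).round(4)) for d in finder.regions_of("side",k)][:3])
# by eye from crop
for uv in((366,248),(342,296)): print(plane("side",np.array(uv)/2.5+[250,100],.094).round(4))
E
```

```text
[ 0.47153949 -0.10192413  0.2339822 ]
w reset [(0.8, [278.9, 294.5], array([ 0.5271, -0.1198,  0.094 ])), (0.35, [59.4, 291.1], array([ 0.5526, -0.285 ,  0.094 ]))]
w test [(0.66, [350.2, 291.7], array([ 0.5157, -0.0665,  0.094 ]))]
w lid [(0.9, [320.6, 419.9], array([ 0.5466, -0.0857,  0.2   ]))]
s reset [(0.62, [396.1, 202.9], array([ 0.5295, -0.1155,  0.09  ]))]
s test [(0.55, [385.0, 222.0], array([ 0.5187, -0.0565,  0.09  ]))]
[ 0.5327 -0.1212  0.094 ]
[ 0.5192 -0.0632  0.094 ]
```

View pics/w2.png

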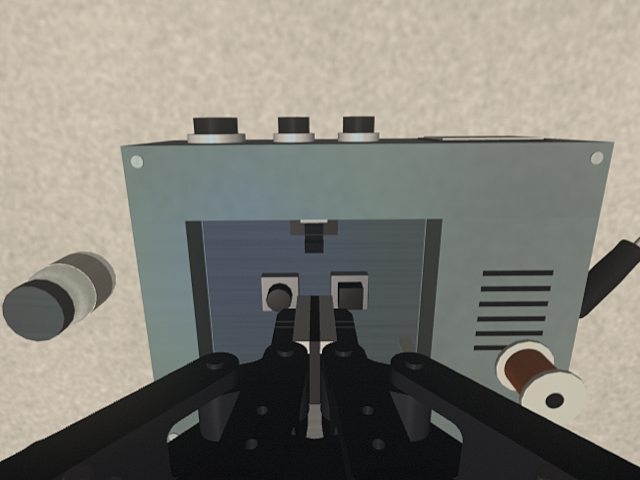

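View pics/e.png

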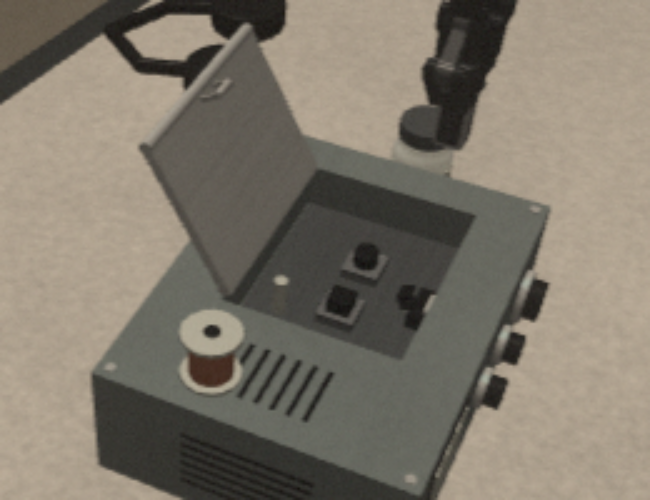

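```bash
python3 - <<'E'
from look import *
s=readout.get_state()
print(wplane(s,(279,296.5),.094),wplane(s,(351,296),.094))
for X in((.530,-.1205,.094),): print(totool(X,s).round(4),wproj(s,X),proj("side",X))
E
```

```text
[ 0.53291655 -0.11937753  0.094     ] [ 0.523057   -0.06517061  0.094     ]
[ 0.1401 -0.0276  0.0499] [[278.10485064 292.80523327]] [[397.40339587 199.92225423]]
```

Request:
drive_tool --moves '[[[0.0, -0.014, 0.025, 0, 0, 0, 255], [0.03, -0.028, 0.05, 0, 0, 0, 255], [0.07, -0.028, 0.05, 0, 0, 0, 255], [0.11, -0.028, 0.05, 0, 0, 0, 255], [0.12, -0.028, 0.05, 0, 0, 0, 255]]]'

```text
clock: 10.32
tcp_pos: [0.5284, -0.1199, 0.1111]
orientation: [0.705, -0.06, 0.704, 0.062]
wrist_force: [0.5, -0.4, -0.3]
finger_gap: 0.0
```

Request:
drive_tool --moves '[[[0, 0, 0, 0, 0, 0, 255], [0, 0, 0, 0, 0, 0, 255], [0, 0, 0, 0, 0, 0, 255], [0, 0, 0, 0, 0, 0, 255], [0, 0, 0, 0, 0, 0, 255]]]'

```text
clock: 10.95
tcp_pos: [0.5287, -0.1201, 0.1117]
orientation: [0.705, -0.06, 0.704, 0.062]
wrist_force: [0.1, 0.7, -0.4]
finger_gap: -0.0002
```

```bash
python3 - <<'E'
from look import *
s=readout.get_state();print(s["tcp_pos"],s["clock"])
im=cams.read_camera("side");cv2.imwrite("pics/f.png",cv2.resize(im[140:260,330:490],None,fx=4,fy=4))
im=cams.read_camera("wrist");cv2.imwrite("pics/w3.png",im)
print(totool((.5305,-.1203,.094)).round(4))
E
```

```text
[ 0.52871201 -0.12005777  0.11166084] 10.95
[ 0.0173 -0.0007  0.0019]
```

View pics/f.png

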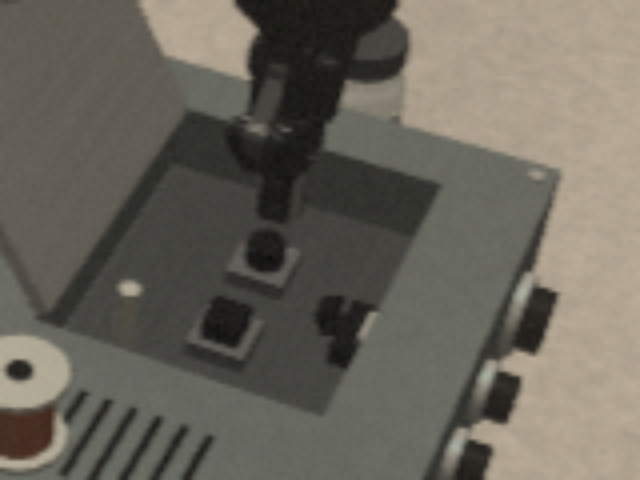

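View pics/w3.png

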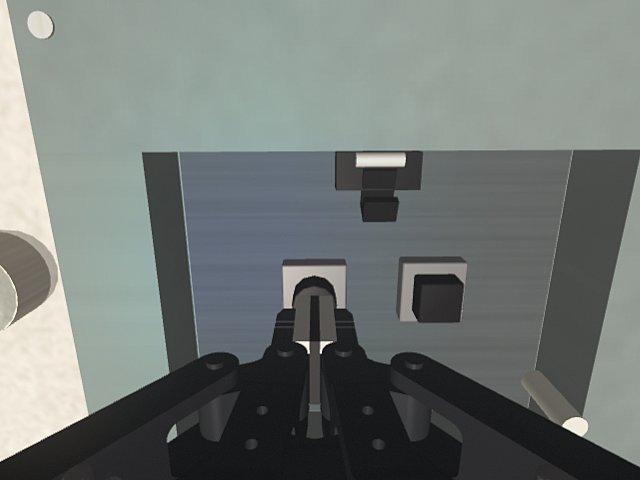

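Request:
drive_tool --moves '[[[0.008, -0.001, 0.001, 0, 0, 0, 255], [0.014, -0.001, 0.001, 0, 0, 0, 255], [0.018, -0.001, 0.001, 0, 0, 0, 255], [0.021, -0.001, 0.001, 0, 0, 0, 255], [0.024, -0.001, 0.001, 0, 0, 0, 255]]]'

```text
clock: 11.68
tcp_pos: [0.5294, -0.1206, 0.0872]
orientation: [0.704, -0.06, 0.704, 0.062]
wrist_force: [-1.4, 0.3, 2.6]
finger_gap: -0.0003
```

Request:
drive_tool --moves '[[[0.001, 0, 0, 0, 0, 0, 255], [0.002, 0, 0, 0, 0, 0, 255], [0.002, 0, 0, 0, 0, 0, 255], [0.003, 0, 0, 0, 0, 0, 255], [0.003, 0, 0, 0, 0, 0, 255]]]'

```text
clock: 12.3
tcp_pos: [0.5295, -0.1207, 0.0858]
orientation: [0.705, -0.06, 0.704, 0.062]
wrist_force: [-5.4, 0.9, 12.3]
finger_gap: -0.0002
```

Request:
drive_tool --moves '[[[0.001, 0, 0, 0, 0, 0, 255], [0.002, 0, 0, 0, 0, 0, 255], [0.003, 0, 0, 0, 0, 0, 255], [0.003, 0, 0, 0, 0, 0, 255], [0.003, 0, 0, 0, 0, 0, 255]]]'

```text
clock: 12.92
tcp_pos: [0.5295, -0.1207, 0.0856]
orientation: [0.705, -0.06, 0.704, 0.061]
wrist_force: [-8.3, 1.9, 20.7]
finger_gap: -0.0002
```

Request:
drive_tool --moves '[[[-0.03, 0, 0, 0, 0, 0, 255], [-0.08, 0, 0, 0, 0, 0, 255], [-0.13, 0, -0.02, 0, 0, 0, 255], [-0.15, 0, -0.07, 0, 0, 0, 255], [-0.15, 0, -0.1, 0, 0, 0, 255]]]'

```text
clock: 13.55
tcp_pos: [0.4304, -0.1387, 0.2375]
orientation: [0.707, -0.061, 0.702, 0.061]
wrist_force: [0.3, 0.2, 0.2]
finger_gap: -0.0001
```

Request:
drive_tool --moves '[[[0, 0, 0, 0, 0, 0, 255], [0, 0, 0, 0, 0, 0, 255], [0, 0, 0, 0, 0, 0, 255], [0, 0, 0, 0, 0, 0, 255], [0, 0, 0, 0, 0, 0, 255]]]'

```text
clock: 14.18
tcp_pos: [0.4308, -0.1386, 0.2371]
orientation: [0.706, -0.061, 0.703, 0.061]
wrist_force: [-0.1, 0.5, 0.8]
finger_gap: -0.0001
```

```bash
python3 - <<'E'
from look import *
s=readout.get_state();print(s["tcp_pos"],s["clock"])
a=cv2.resize(cams.read_camera("side")[110:310,280:480],None,fx=2,fy=2)
im=cams.read_camera("wrist");b=cv2.resize(im[200:400,150:350],None,fx=2,fy=2)
cv2.imwrite("pics/g.png",np.hstack([a,b]));
cv2.imwrite("pics/g2.png",cams.read_camera("scene"))
E
```

```text
[ 0.43077424 -0.13858964  0.23714754] 14.175
```

View pics/g.png

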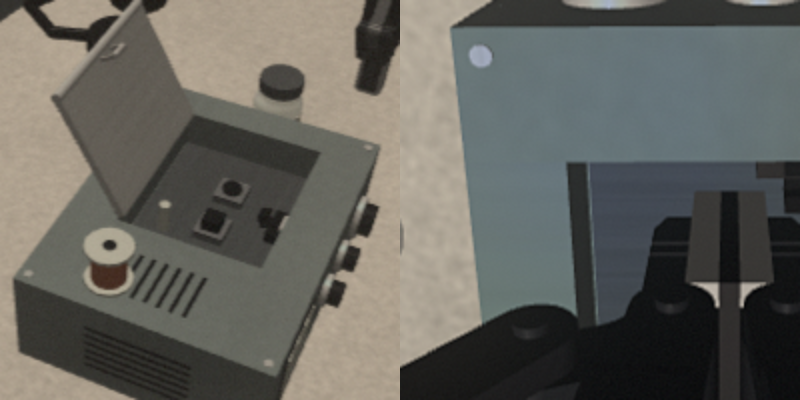

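View pics/g2.png

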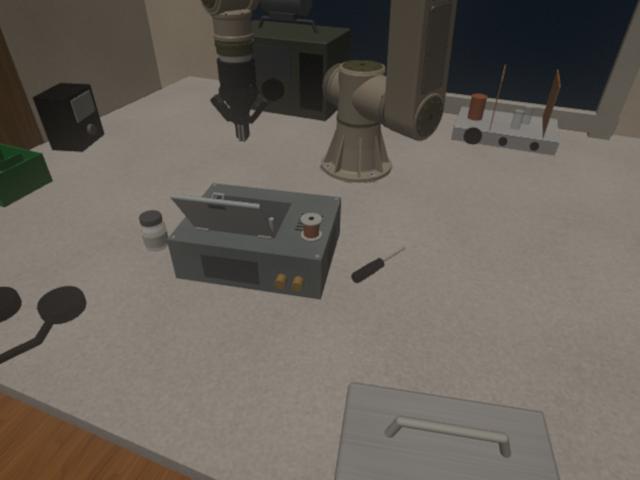

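The side view shows the round button down to a low disc, the square key still tall and the lid resting open. In the scene view the coil (311,225), jar (154,229) and screwdriver (375,265) have not moved.

```bash
python3 -c "
from workcell import env;print(env.hand_in())"
```

```text
the job is handed in; nothing more can be done
None
```

The reset is done and the job is handed in, after about 14 s of the 64 s allowed.

1. **Catch:** I pressed the pad on the lid's front edge to its stop, with about 15 N measured, and the lid sprang ajar.
2. **Lid:** I pushed it over with the closed fingers, moving up along the rim's arc, until it went past upright. It stayed open after I drew back.
3. **Reset button:** I pressed the round button to its stop. The fingertip ended at z = 0.0856 m, about 8.4 mm below the button's nominal top, and the force rose to about 21 N.

**Last checks:**
- The side picture shows the round button flat, the square key still standing and the lid open.
- The coil, jar and screwdriver look unmoved, and the arm is clear of everything with no force on it.
- In the last wrist picture the fingers hid the buttons, so the check on them rests on the side picture and the force and depth readings.

The wrist force read about 24 N for one reading while the lid was nearly upright, and I don't know why. It was gone at the next reading, and the lid went on over normally.

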